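# Set the address switches of the air conditioner's controller

## Robot

A 7-joint arm with a two-finger parallel gripper is mounted at the origin on the work surface. World frame = base frame: x ahead of the robot, y to its left, z up, the work surface at z = 0. Lengths are in m, angles in degrees, forces in N, time in s.
With the tool pointing down it reaches from about 0.35 to 0.775 m from the base axis. Payload 3.1 kg.
Tool frame: the origin (TCP) lies on the centre line of the jaws, within the pads' length; the fingertips stand 17 mm ahead of it and the grasp point (between the pads) lies 2 mm behind it (robot.tip_reach is the distance from the TCP to the fingertips, in m); z points along the fingers, y is the line along which they close (so a half turn about z gives the same grasp; the last joint's range is limited). The gripper opens to 85 mm and grips with 20 to 120 N. Pads are 22 mm wide; open, the fingers measure 114 mm over their backs; the gripper's body (76 mm by 85 mm) begins 54 mm behind the grasp point. The pads swing forward as they close: fully open they stand 13 mm farther back than shut.
Start: joints at [-73.493, 17.813, 0.802, 86.603, -0.252, 75.585, -1.558], TCP at [0.178, 0.52, 0.248] pointing down, gripper open.
Joint ranges: [-154.91, 154.91], [-16.99, 109.72], [-72.82, 74.43], [7.12, 147.25], [-82.49, 262.49], [11.32, 116.49], [-174.64, 174.64]. Speed limits (degrees/s): [159.86, 159.86, 180, 180, 180, 180, 180].

## Interface

Orientations are given as [roll, pitch, yaw] about the fixed x, y, z axes, in that order (R = Rz(yaw) Ry(pitch) Rx(roll)).
In Python, from station import robot, fingers, vision, workorder, recognise gives the robot as it stands. Calls block until the motion is done:
- robot.move_to(position, orientation): joint-space move of the TCP to a pose.
- robot.line_to(position, orientation=None, velocity=0.15, f_stop=None): straight line of the TCP; orientation=None keeps the orientation; velocity is the mean speed in m/s. With f_stop (N) it stops when the force on the tool has changed by that much, and returns True; else False.
- robot.move_j(angles): joint-space move.
- fingers.gripper_to(opening, force=None): opening from 0.0 (shut) to 1.0 (fully open); force is the grip in N (None keeps the last); returns when the fingers have stopped.
- robot.pause(seconds).
- robot.inverse_kinematics(position, orientation): joint angles nearest the present ones, or None.
- vision.grab_frame(name): name is "side" or "top" or "wrist"; returns the picture (420x560x3 uint8, red, green, blue); there is no depth.
- vision.calibration(name): a dict with "mtx" (3x3 intrinsics, pixels), "extrinsics" (4x4, takes a point from world to camera coordinates); the wrist camera has in their place "T_tool_cam" (4x4, takes a point from camera to tool coordinates, whose origin is the TCP and whose axes are the flange's). Camera axes: x right, y up, looking along -z (the intrinsics and any distortion apply to the point x, -y, -z); pixel columns grow to the right and rows downward; lengths in m; the calibration is good to about 2 mm. A picture is of the moment at which its call begins: read the wrist's pose just before it. calibration takes no time and is no camera call.
A pose or a line that the arm cannot do raises robot.PlanningError and nothing moves.
- workorder.close_job(): hands the job in; it is judged then, once.
Trained networks look in the newest picture that a camera, given by its name, has taken for a name from the list of things; names that differ only in an ending like _2 or _b are one class to them, and where a whole thing is asked for, a point or a joint stands for the part that bears it (a point fixed in the world has none). Each returns a list of dicts, best first, with "p" (0 to 1); they miss things now and then, are a little off and sometimes report something else, mostly with a low value. They report only what shows in the picture. A call takes as long as a camera call. They do not tell look-alikes from the thing itself.
- recognise(label, camera): "rect" ([centre column, centre row, width, height] in pixels, round what is visible of it).
Readings, each from a call of its own:
- robot.current_time_s(): time.
- robot.current_joint_positions(): joint angles.
- robot.current_dq(): joint speeds.
- robot.current_joint_torque(): joint torques, N m.
- robot.current_tool_pos(): TCP position.
- robot.current_eef_rot(): TCP orientation.
- robot.current_contact_force(): force on the tool from outside, world axes, zero at the start.
- robot.current_torque(): the same for the moment, N m.
- robot.current_finger_gap(): opening from 0.0 (shut) to 1.0 (fully open).
- robot.current_gripper_force(): force on a finger pad.
Only numpy, scipy, OpenCV 4.12 (cv2) and the standard library are available. Lean on these libraries where they do the work, as an engineer would, in place of code of your own. Each camera call takes 0.05 s, during which the arm holds its last target. There are 200 camera calls.

## Task

The air conditioner's controller, the grey box on the coffee table, stands on its narrow side: first tip it a quarter turn over its lower edge so that it lies flat on the table with the five little slide switches on top. Then, counting from the end with the round cable gland, slide the switches fully to on, off, on, on, off; on is towards the wide blank part of the switch face. Leave the candle, the remote control and the vase where they are.

Things in the scene. Friction and masses are not known exactly. Their poses are not given: they have to be found in the camera images.
- controller: Controller: solid grey box, about 0.7 kg, loose. Own axes: x 50 mm (thickness), y 120 mm (length), z 70 mm. Origin: centre of the 50 x 120 mm side it stands on at the start; spans x -25..25, y -60..60, z 0..70 mm. At the start z is up and the +x face, with the switches, is upright, looking roughly away from the robot. Tipped rightly, own x points up and own z to the side.
- face (a point): Centre of the 120 x 70 mm switch face (box x 25, y 0, z 35 mm), in its surface; 50 mm above the table once the box lies with the switches up. The face carries five white slide switches in a row along y in a black inlay, at z 13 to 31 mm (low down at the start); beyond a thin dark line, z 35 to 70 mm is blank.
- blank (a point): A point in the blank part of the switch face (box x 25, y 0, z 58 mm), 58 mm above the table at the start. Some 2.5 to 4 N pushed squarely here, against the face (towards the robot), tips the box over its lower back edge (box x -25, z 0); past about 35 degrees it falls over by itself onto its back.
- gland (a point): Outer end of the black round cable gland, 22 mm across, that sticks 16 mm out of the middle of the box's +y end (box x 0, y 76, z 35 mm). Switch 1 is nearest to it.
- sw1 (a joint): Slide switch 1, counted from the cable-gland end. 0 = off (towards the near long edge of the face), 0.012 m = on (towards the wide blank part, the box's own +z). It slides against a friction of about 0.8 N, stays where it is left, and may start at an end or part-way; stops at both ends.
- sw1_tip (a point): Middle of the outer end of switch 1's knob, which is 6 mm wide (y), 6 mm along its travel (z) and stands 9 mm out of the face. In the box's axes x 34 mm, y 36 mm, z 16 mm when off, 28 mm when on; neighbouring knobs are 18 mm apart, centre to centre.
- sw2 (a joint): Slide switch 2, counted from the cable-gland end. 0 = off (towards the near long edge of the face), 0.012 m = on (towards the wide blank part, the box's own +z). It slides against a friction of about 0.8 N, stays where it is left, and may start at an end or part-way; stops at both ends.
- sw2_tip (a point): Middle of the outer end of switch 2's knob, which is 6 mm wide (y), 6 mm along its travel (z) and stands 9 mm out of the face. In the box's axes x 34 mm, y 18 mm, z 16 mm when off, 28 mm when on; neighbouring knobs are 18 mm apart, centre to centre.
- sw3 (a joint): Slide switch 3, counted from the cable-gland end. 0 = off (towards the near long edge of the face), 0.012 m = on (towards the wide blank part, the box's own +z). It slides against a friction of about 0.8 N, stays where it is left, and may start at an end or part-way; stops at both ends.
- sw3_tip (a point): Middle of the outer end of switch 3's knob, which is 6 mm wide (y), 6 mm along its travel (z) and stands 9 mm out of the face. In the box's axes x 34 mm, y 0 mm, z 16 mm when off, 28 mm when on; neighbouring knobs are 18 mm apart, centre to centre.
- sw4 (a joint): Slide switch 4, counted from the cable-gland end. 0 = off (towards the near long edge of the face), 0.012 m = on (towards the wide blank part, the box's own +z). It slides against a friction of about 0.8 N, stays where it is left, and may start at an end or part-way; stops at both ends.
- sw4_tip (a point): Middle of the outer end of switch 4's knob, which is 6 mm wide (y), 6 mm along its travel (z) and stands 9 mm out of the face. In the box's axes x 34 mm, y -18 mm, z 16 mm when off, 28 mm when on; neighbouring knobs are 18 mm apart, centre to centre.
- sw5 (a joint): Slide switch 5, counted from the cable-gland end. 0 = off (towards the near long edge of the face), 0.012 m = on (towards the wide blank part, the box's own +z). It slides against a friction of about 0.8 N, stays where it is left, and may start at an end or part-way; stops at both ends.
- sw5_tip (a point): Middle of the outer end of switch 5's knob, which is 6 mm wide (y), 6 mm along its travel (z) and stands 9 mm out of the face. In the box's axes x 34 mm, y -36 mm, z 16 mm when off, 28 mm when on; neighbouring knobs are 18 mm apart, centre to centre.
- candle: Bystander: glass jar candle with a wooden lid, 72 mm across, 85 mm high; origin at the centre of its underside.
- remote: Bystander: white remote control lying flat, 150 x 46 x 18 mm; origin at the centre of its underside, long side along its x.
- vase: Bystander: open glass vase, 90 mm across the rim, 160 mm high; origin at the centre of its underside.
Not all that is in view belongs to the job. What is meant by the controller is not purple, and is the larger of those in its own colour.

How it is judged:
By the outcome, as a careful person would: the job done as asked, in the order asked, and still so for the second after the job is handed in, with the robot touching nothing.
It also fails if it takes over 51 s, if anything falls off the work surface, if the arm or the gripper's body presses on something with over 40 N, if the wrist force passes 120 N, or if a joint passes its speed limit or range.

## Working session

There is one attempt and no reset: what is moved stays moved. The work goes in short steps, each a Python script; the robot and the scene stay as the last script left them, time stands still between calls to the robot, and variables do not carry over. Pictures are saved under pics/ and viewed, at most 10 in all, crops included, and the job is handed in when it is done.

```bash
mkdir -p pics; cat > h.py <<'E'
import numpy as np, cv2
from station import robot, fingers, vision, workorder, recognise
from scipy.spatial.transform import Rotation as R
def cam(name):
    c=vision.calibration(name); K=np.array(c["mtx"])
    if name=="wrist":
        T=np.eye(4); T[:3,:3]=R.from_euler('xyz',robot.current_eef_rot(),degrees=True).as_matrix(); T[:3,3]=robot.current_tool_pos()
        E=np.linalg.inv(T@np.array(c["T_tool_cam"]))
    else: E=np.array(c["extrinsics"])
    return K,E,c
def proj(KE,P):
    K,E=KE[:2]; p=(E[:3,:3]@np.atleast_2d(P).T).T+E[:3,3]; q=p*[1,-1,-1]; q=(K@q.T).T
    return q[:,:2]/q[:,2:]
def ray(KE,uv,z):
    K,E=KE[:2]; d=np.linalg.inv(K)@[uv[0],uv[1],1]; d=d*[1,-1,-1]
    Ri=E[:3,:3].T; o=-Ri@E[:3,3]; d=Ri@d
    return o+d*(z-o[2])/d[2]
def save(img,n): cv2.imwrite('pics/'+n,cv2.cvtColor(img,cv2.COLOR_RGB2BGR))
E
cat > a.py <<'E'
from h import *
a=vision.grab_frame("top"); b=vision.grab_frame("side")
np.savez('f.npz',a=a,b=b)
save(a,'top.png');save(b,'side.png')
for n in ("top","side"):
    print(vision.calibration(n))
    for l in ("controller","face","gland","candle","remote","vase"): print(n,l,recognise(l,n))
print(robot.current_eef_rot(),robot.current_time_s(),robot.tip_reach)
E
python3 a.py
```

```text
{'mtx': array([[445.73438568,   0.        , 275.48151854],
       [  0.        , 445.73438568, 209.73117096],
       [  0.        ,   0.        ,   1.        ]]), 'extrinsics': array([[ 1.56535949e-01, -9.87672223e-01,  2.77504385e-04,
        -8.56468952e-02],
       [ 9.65222222e-01,  1.53037407e-01,  2.11956631e-01,
        -5.59583676e-01],
       [-2.09386145e-01, -3.29109790e-02,  9.77279034e-01,
        -9.23872887e-01],
       [ 0.00000000e+00,  0.00000000e+00,  0.00000000e+00,
         1.00000000e+00]])}
top controller [{'rect': [219.6, 282.3, 61.9, 36.4], 'p': 0.77}]
top face [{'rect': [219.5, 282.9, 65.6, 34.1], 'p': 0.97}, {'rect': [275.9, 200.7, 62.2, 36.5], 'p': 0.91}, {'rect': [297.5, 145.1, 48.8, 33.4], 'p': 0.67}]
top gland [{'rect': [275.9, 199.8, 57.5, 31.0], 'p': 0.97}, {'rect': [299.7, 142.1, 42.0, 40.2], 'p': 0.96}, {'rect': [220.2, 281.7, 58.8, 40.6], 'p': 0.81}]
top candle [{'rect': [131.5, 211.5, 39.6, 37.8], 'p': 0.61}]
top remote []
top vase [{'rect': [141.8, 150.4, 54.7, 55.4], 'p': 0.96}]
{'mtx': array([[464.91833271,   0.        , 279.35125429],
       [
[... 378 characters left out ...]
t': [352.1, 269.1, 39.8, 65.5], 'p': 0.75}, {'rect': [266.9, 219.2, 24.7, 58.7], 'p': 0.66}, {'rect': [217.4, 202.2, 40.6, 45.2], 'p': 0.6}]
side face [{'rect': [351.3, 271.2, 39.2, 71.3], 'p': 0.96}, {'rect': [217.5, 203.3, 41.2, 38.0], 'p': 0.87}, {'rect': [271.2, 218.6, 24.2, 62.9], 'p': 0.75}]
side gland [{'rect': [273.4, 221.9, 28.6, 59.1], 'p': 0.89}, {'rect': [354.5, 265.9, 40.0, 66.0], 'p': 0.8}, {'rect': [217.0, 203.7, 40.8, 45.5], 'p': 0.72}]
side candle [{'rect': [241.5, 333.3, 49.0, 70.2], 'p': 0.94}]
side remote [{'rect': [344.4, 171.1, 52.0, 16.4], 'p': 0.6}]
side vase [{'rect': [171.4, 284.4, 56.9, 102.7], 'p': 0.78}]
[ 1.79994796e+02 -7.90025060e-06  1.61110088e+02] 0.7 0.017
```

View pics/top.png

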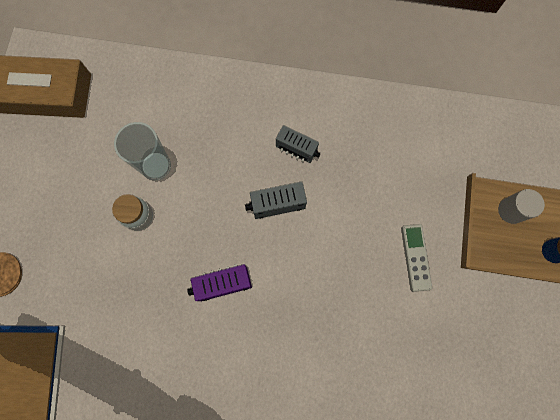

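View pics/side.png

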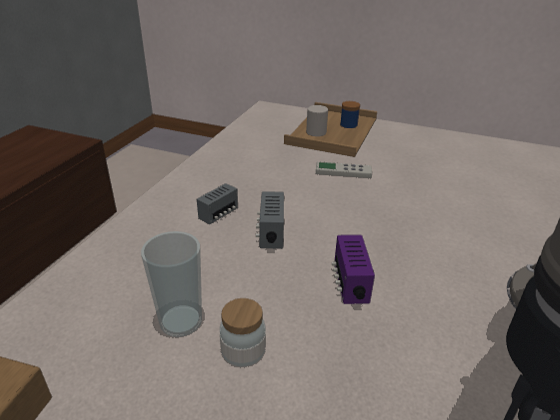

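The top picture shows purple (220,282), grey large (277,200) and grey small (298,144). By the description, the controller is the grey large one at (277,200), with its gland at (249,207). I'll fit its pose and check the choice in one crop.

```bash
cat >> h.py <<'E'
def box(p,lo=(-.025,-.06,0),hi=(.025,.06,.07)):
    x,y,a=p; c=np.array([[i,j,k] for i in(lo[0],hi[0]) for j in(lo[1],hi[1]) for k in(lo[2],hi[2])])
    return R.from_euler('z',a).apply(c)+[x,y,0]
E
cat > b.py <<'E'
from h import *
from scipy.optimize import minimize
f=np.load('f.npz'); C={'a':cam('top'),'b':cam('side')}
seed={'a':(277,200),'b':(272,220)}
M={}
for k in 'ab':
    im=f[k].astype(int); x,y=seed[k]
    # grey/bluish: table is warm (r>b)
    m=((im[...,0]-im[...,2]<6)&(im.max(2)<150)).astype(np.uint8)
    w=np.zeros_like(m); w[y-45:y+45,x-45:x+45]=1; m=cv2.morphologyEx(m*w,cv2.MORPH_CLOSE,np.ones((3,3)))
    n,l,s,_=cv2.connectedComponentsWithStats(m); i=l[y,x] or 1+np.argmax(s[1:,4]); M[k]=(l==i).astype(np.uint8); print(k,s[i])
def sil(k,p):
    m=np.zeros((420*4,560*4),np.uint8)
    for b in (box(p),box(p,(-.011,.06,.024),(.011,.076,.046))):
        h=cv2.convexHull(proj(C[k],b).astype(np.float32)); cv2.fillConvexPoly(m,np.round(h*4+1.5).astype(np.int32),255)
    return cv2.resize(m,(560,420),interpolation=cv2.INTER_AREA)/255.
def cost(p): return sum(np.abs(sil(k,p)-M[k]).sum()/M[k].sum() for k in 'ab')
c=ray(C['a'],(277,200),.05); g=ray(C['a'],(249,207),.035)
# +y axis towards gland
d=g-c; a0=np.arctan2(d[1],d[0])-np.pi/2
best=min((minimize(cost,[c[0],c[1],a0+e],method='Nelder-Mead',options=dict(initial_simplex=[[c[0],c[1],a0+e],[c[0]+.01,c[1],a0+e],[c[0],c[1]+.01,a0+e],[c[0],c[1],a0+e+.1]])) for e in(0,.1,-.1)),key=lambda r:r.fun)
p=best.x; print(p,np.degrees(p[2]),best.fun); np.save('p.npy',p)
out=[]
for k in 'ab':
    im=f[k].copy(); x,y=seed[k]; im=cv2.resize(im[y-50:y+50,x-50:x+50],(400,400),interpolation=cv2.INTER_CUBIC)
    for q in proj(C[k],np.vstack([box(p),box(p,(0,.076,.035),(0,.076,.035))[:1]])): cv2.circle(im,tuple(int(v) for v in (q-[x-50,y-50])*4+2),3,(255,0,0),-1)
    out.append(im)
save(np.hstack(out),'fit.png')
for n,uv in dict(candle=(127,202),vase=(155,165),remote=(417,258),small=(298,144),purple=(220,282)).items(): print(n,ray(C['a'],uv,{'candle':.085,'vase':0,'remote':.018}.get(n,.04)))
E
python3 b.py
```

```text
a [ 245  182   62   37 1505]
b [ 256  192   28   57 1357]
[0.59191772 0.00275311 0.36177467] 20.728161907353375 0.14408581084230576
candle [0.52742239 0.32129403 0.085     ]
vase [0.64208427 0.30744933 0.        ]
remote [ 0.51516496 -0.32760327  0.018     ]
small [ 0.73321344 -0.02356809  0.04      ]
purple [0.39249329 0.09776945 0.04      ]
```

View pics/fit.png

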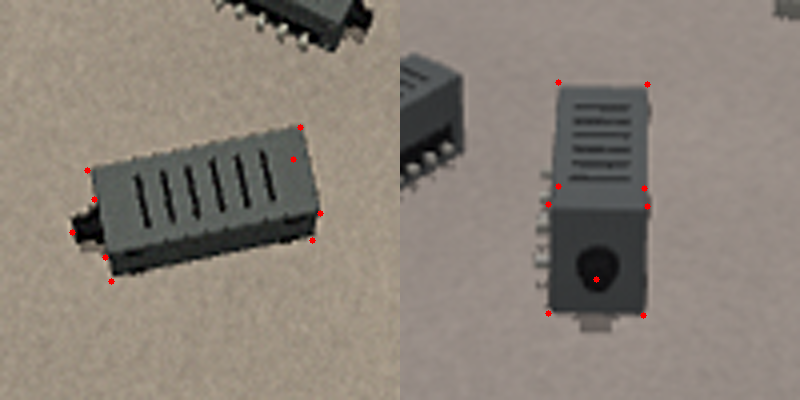

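The crop confirms the larger grey box, gland to the left, and knobs on the side facing away from the robot. The fit is within about 2 mm. Next I tip it.

```bash
cat > c.py <<'E'
from h import *
p=np.load('p.npy'); n=np.array([np.cos(p[2]),np.sin(p[2]),0]); O=[180,0,np.degrees(p[2])+90]
up=np.array([0,0,1.]); b0=np.array([p[0],p[1],0])
A=b0+n*.072
robot.move_to(A+up*.25,O); fingers.gripper_to(0,20)
robot.line_to(A+up*.055,velocity=.25)
hit=robot.line_to(A+up*.005,velocity=.03,f_stop=2)
z0=robot.current_tool_pos()[2]; print('table touch',hit,z0,robot.current_time_s())
np.save('tip.npy',z0)
h=.056; s=np.array(A+up*(z0+h)); robot.line_to(s,velocity=.15)
hit=robot.line_to(s-n*.06,velocity=.03,f_stop=1.2)
t=np.array(robot.current_tool_pos()); print('push contact',hit,(t-b0)@n-.025,robot.current_contact_force())
for a in np.radians([8,16,24,32,40,46]):
    d=np.array([.05*np.cos(a)-h*np.sin(a)-.05, .05*np.sin(a)+h*np.cos(a)-h])
    robot.line_to(t+n*d[0]+up*d[1],velocity=.05)
    print(np.degrees(a),robot.current_contact_force())
robot.pause(.3)
robot.line_to(np.array(robot.current_tool_pos())+up*.12,velocity=.3)
robot.move_to(b0-n*.03+up*.27,O)
im=vision.grab_frame("wrist"); save(im,'w1.png'); save(vision.grab_frame("top"),'top2.png')
np.savez('w.npz',im=im); print(robot.current_time_s(),robot.current_tool_pos())
E
python3 c.py
```

```text
table touch True 0.01965200298842401 5.9417
push contact True 0.013832426119675958 [3.11377955 0.35244541 0.19106148]
8.0 [ 1.83443584  0.31609942 -0.28266296]
16.0 [ 2.00457081  0.92019837 -0.67697949]
24.000000000000004 [ 1.60027994  0.40834613 -0.42645499]
32.0 [ 0.84778941 -0.02155474 -0.20770735]
40.0 [ 0.05083898 -0.11638623  0.15763568]
46.0 [-0.29068732 -0.92258011  0.53316781]
11.0167 [ 0.56282885 -0.00724462  0.26808483]
```

View pics/w1.png

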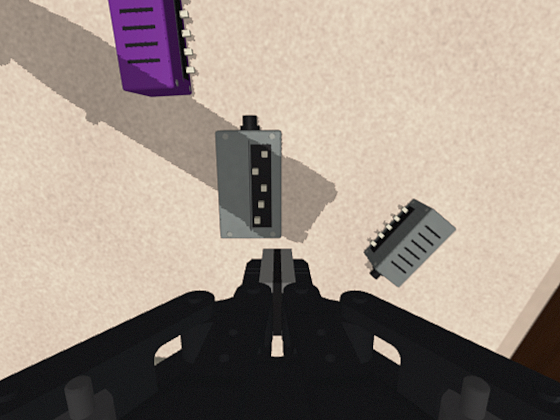

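The box lies flat with the switches up. Gland is at (250,122), face corners about (216,131), (282,130), (281,237), (221,238), and knobs at (264,155), (255,171), (264,188), (261,204), (257,220). Blank part is on the left.

```bash
cat > d.py <<'E'
from h import *
from scipy.optimize import least_squares
W=cam('wrist'); im=np.load('w.npz')['im']
c=np.array([ray(W,q,.05) for q in [(216,131),(282,130),(281,237),(221,238)]])
print(np.round(c,4)); print('len',np.linalg.norm(c[0]-c[3]),np.linalg.norm(c[1]-c[2]),'wid',np.linalg.norm(c[0]-c[1]),np.linalg.norm(c[2]-c[3]))
# white knobs: bright low-saturation blobs within face
hsv=cv2.cvtColor(im,cv2.COLOR_RGB2HSV); m=np.zeros(im.shape[:2],np.uint8)
m[140:232,247:275]=(im[140:232,247:275].min(2)>135)
n,l,s,cen=cv2.connectedComponentsWithStats(m); k=[cen[i] for i in range(1,n) if s[i,4]>8]; print(np.round(k,1),s[1:,4])
k=np.array(sorted(k,key=lambda q:q[1])); kw=np.array([ray(W,q,.0585) for q in k])
def res(p):  # pose of flat box: own y axis dir a+90; own z = -n ; origin = face pt y0,z35
    n_=np.array([np.cos(p[2]),np.sin(p[2])]); y=np.array([-n_[1],n_[0]]); o=p[:2]
    r=[o+y*.06-n_*.035,o+y*.06+n_*.035,o-y*.06+n_*.035,o-y*.06-n_*.035]
    return np.r_[(np.array(r)-c[:,:2]).ravel(),((kw[:,:2]-o)@y-np.array([36,18,0,-18,-36])/1e3)*1.5]
p0=np.load('p.npy'); f=least_squares(res,[*c[:,:2].mean(0),p0[2]]); p=f.x; print(p,np.degrees(p[2]),np.round(f.fun*1e3,1))
n_=np.array([np.cos(p[2]),np.sin(p[2])]); y=[-n_[1],n_[0]]
for q in kw: print('y %.1f z %.1f'%((q[:2]-p[:2])@y*1e3,35-(q[:2]-p[:2])@n_*1e3))
np.save('q.npy',p)
E
python3 d.py
```

```text
[[ 0.4823  0.0265  0.05  ]
 [ 0.546   0.0517  0.05  ]
 [ 0.5869 -0.0581  0.05  ]
 [ 0.5238 -0.0834  0.05  ]]
len 0.11747264953275477 0.11720997851345412 wid 0.06851830152943941 0.06792109114320373
[[271.  142.6]
 [264.6 153.9]
 [254.5 171.5]
 [263.6 188.3]
 [260.5 204.8]] [28  4  1 15 13 13 10  7]
[ 0.53035789 -0.00517362  0.39204647] 22.462608107332056 [-7.2 10.4 -6.2 11.9 -1.3 10.9 -2.9  9.4 -2.2  8.1  8.2  8.2  8.4]
y 34.5 z 10.4
y 23.4 z 17.4
y 5.5 z 28.8
y -12.6 z 19.9
y -30.4 z 24.0
```

```bash
sed -i 's/^k=np.array(sorted.*kw=/k=np.array([(264.6,153.9),(254.5,171.5),(263.6,188.3),(260.5,204.8),(257,220.5)]); kw=/' d.py; python3 d.py | tail -6
```

```text
[ 0.53489795 -0.01618475  0.36272095] 20.782379299899336 [-1.4  1.   0.3  0.6  2.  -1.7 -0.4 -1.3 -0.3 -0.6 -0.3 -0.3  0.4]
y 35.8 z 18.5
y 17.6 z 29.2
y -0.2 z 19.9
y -18.2 z 23.5
y -35.7 z 27.5
```

```bash
cat > e.py <<'E'
from h import *
import sys
p=np.load('q.npy'); z0=float(np.load('tip.npy')); T=.0138
n=np.array([np.cos(p[2]),np.sin(p[2]),0]); y=np.array([-n[1],n[0],0]); up=np.array([0,0,1.]); o=np.array([p[0],p[1],0])
O=[180,0,np.degrees(p[2])+90]
def P(yb,zb,h): return o+y*yb+n*(.035-zb)+up*(z0+.05+h)
first=True
for s,on in ((2,0),(5,0),(4,1),(3,1),(1,1)):
    yb=.054-.018*s; a,b=(-.010,.016) if on else (.051,.028)
    if first: robot.move_to(P(yb,a,.03),O); first=False
    else: robot.line_to(P(yb,a,.02),velocity=.25)
    robot.line_to(P(yb,a,.0035),velocity=.1)
    hit=robot.line_to(P(yb,b,.0035),velocity=.02,f_stop=2)
    t=np.array(robot.current_tool_pos()); zb=.035-(t-o)@n
    print(s,on,hit,'knob z centre est %.1f'%((zb+(T+.003 if on else -T-.003))*1e3),np.round(robot.current_contact_force(),1))
    t=t+n*(.003 if on else -.003); robot.line_to(t,velocity=.1); robot.line_to(t+up*.017,velocity=.2)
robot.move_to(o+n*.075+up*.27,O)
im=vision.grab_frame("wrist"); save(cv2.resize(im[60:300,140:400],(780,720))[:600],'w2.png'); save(im,'w2f.png')
print(robot.current_time_s())
E
python3 e.py
```

```text
2 0 False knob z centre est 11.2 [ 0.3 -1.   0.7]
5 0 False knob z centre est 11.2 [-0.8 -0.3  0. ]
4 1 False knob z centre est 32.7 [ 0.3 -0.2 -0.3]
3 1 False knob z centre est 32.8 [-0.   0.4 -0.3]
1 1 False knob z centre est 32.7 [0.3 0.2 0.3]
25.025
```

View pics/w2.png

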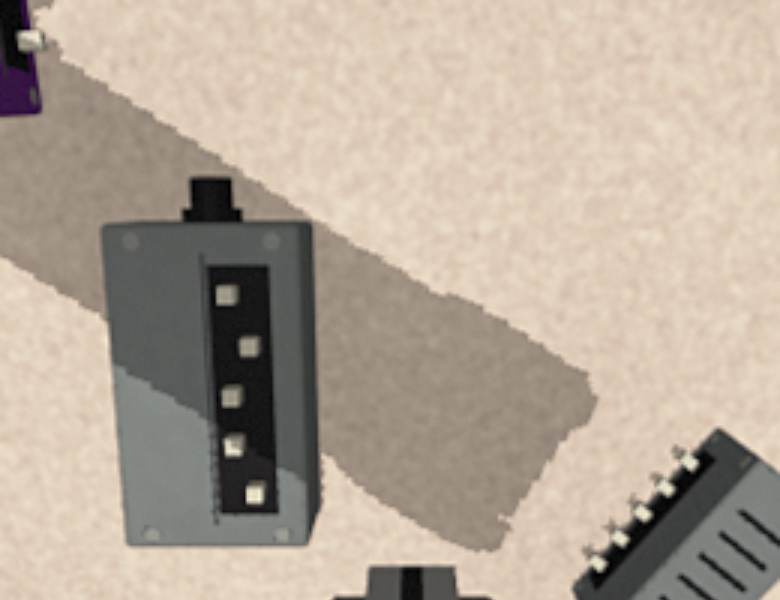

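Knobs 1, 3 and 4 went left and 2 and 5 went right, but all stopped 2–4 mm short of their ends: no end-stop was felt. I'll push again with a longer limit.

```bash
sed -i 's/(-.010,.016) if on else (.051,.028)/(-.002,.022) if on else (.046,.021)/; s/w2/w3/g' e.py; python3 e.py
```

```text
2 0 True knob z centre est 9.3 [-0.2  0.3  0.7]
5 0 True knob z centre est 9.1 [ 0.4 -0.3  0.1]
4 1 True knob z centre est 35.3 [1.3 0.6 0.9]
3 1 True knob z centre est 35.3 [1.2 0.8 0.7]
1 1 True knob z centre est 35.8 [ 1.4 -0.1  0.6]
36.9417
```

View pics/w3.png

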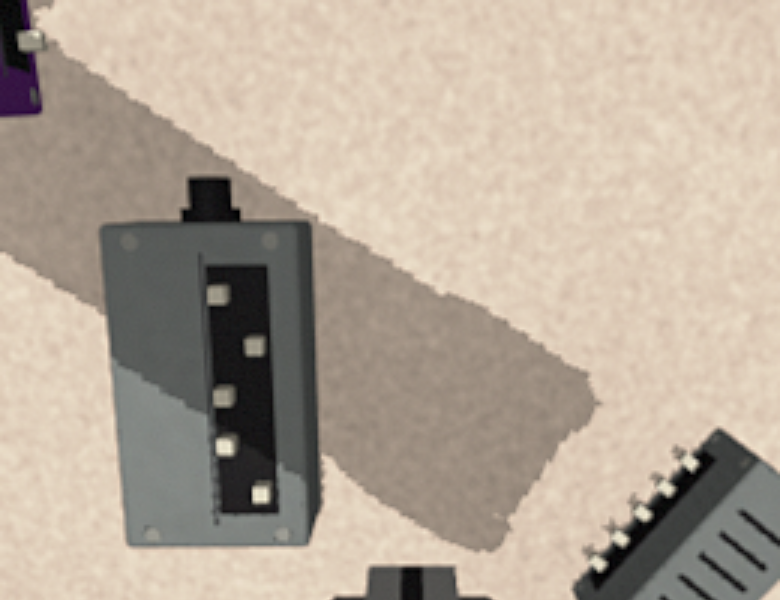

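All five knobs were pushed until the stop was felt. They sit at x≈217, 254, 223, 226 and 261, and the on-to-off spans of 33–34 px match the full 12 mm. The box is flat and the arm is clear of it.

```bash
python3 -c "
from station import workorder
print(workorder.close_job())"
```

```text
the job is handed in; nothing more can be done
None
```

I tipped the controller flat with the switches up, set them to on, off, on, on, off counting from the cable gland, and handed the job in about 37 s into the 51 s limit; I didn't check the candle, remote and vase again, but the arm was never sent near them.

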